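# Drive the worn bush out of the microscope's pivot block

### The arm

A 6-joint arm with a two-finger parallel gripper is mounted at the origin on the work surface. World frame = base frame: x ahead of the robot, y to its left, z up, the work surface at z = 0. Lengths are in m, angles in rad, forces in N, time in s.
With the tool pointing down it reaches from about 0.25 to 0.775 m from the base axis. Payload 4 kg.
Tool frame: the origin (TCP) lies at the very end of the fingers, on their centre line; the grasp point (between the pads) lies 19 mm behind it; z points along the fingers, y is the direction in which the jaws open and shut (so a half turn about z gives the same grasp; the last joint's range is limited). The gripper opens to 94 mm and grips with 3 to 60 N. Pads are 16 mm wide; open, the fingers measure 119 mm over their backs; the gripper's body (75 mm by 177 mm) begins 78 mm behind the grasp point.
Start: joints at [-1.427, 0.087, 1.371, -0, 1.684, -0.103], TCP at [0.134, -0.533, 0.206] pointing down, gripper open.
Joint ranges: [-3.1, 3.1], [-0.76, 2.03], [0.27, 2.55], [-1.08, 4.22], [0.17, 2.65], [-2.57, 2.57]. Speed limits (rad/s): [2.79, 2.79, 3.14, 3.14, 3.14, 3.14].

### API

Orientations are given as [roll, pitch, yaw] about the fixed x, y, z axes, in that order (R = Rz(yaw) Ry(pitch) Rx(roll)).
In Python, from bench import robot, snapshot, calibration gives the robot as it stands. The module is installed in compiled form; this text tells all that it offers.
- The arm moves only by the tool servo_tool, never from a script. Its argument "series" is text: rows parted by semicolons, each of 5 numbers parted by spaces: the closure, from -1 (fully open) to 1 (shut), then the shift along the tool's x, y, z in cm, then the turn about the tool's z in rad. A call has 1 to 20 rows; each row is the pose to reach, as a shift and turn from the pose commanded when the call began, along the tool's axes at that moment; what a row does not reach only later rows make up. A row lasts 1/12 s, in which the tool goes at most 41.7 mm and 7.16 degrees, less where a joint would pass 70% of its speed; a pose out of reach is approached as far as the arm can. A call with a gripper value outside its range is refused whole. The fingers move at their own pace and stop on an object; the grip force is fixed at half the most. Time passes only in rows, so rows that repeat a pose let the fingers close. It gives the time, the measured TCP pose, the force and the opening at its end, in the units of the state.
- robot.get_obs(): the state, without advancing time (a new reading comes with each control period).
- snapshot(name): name is "scene" or "side" or "wrist"; returns (picture, depth): 400x640x3 uint8, red, green, blue; 400x640 float32, m along the optical axis (not along the pixel's ray), 0 where there is no reading.
- calibration(name): a dict with "fx", "fy", "cx", "cy" (pixels), "rvec" (rotation vector, rad) and "tvec" (3), from world to camera coordinates, as OpenCV has them; the wrist camera has in their place "tool_from_camera" (4x4, takes a point from camera to tool coordinates, whose origin is the TCP and whose axes are the flange's). Camera axes: x right, y down, z forward; pixel columns grow to the right and rows downward; lengths in m; the calibration is good to about 2 mm. The wrist camera is an equidistant fisheye: a pixel r from the principal point sees the ray r / f radians off the axis. A picture is of the moment at which its call begins: read the wrist's pose just before it. calibration takes no time and is no camera call.
- robot.close_job(): hands the job in, once; it reports no verdict.
The state is a dict: "time": time; "joint_positions": joint angles; "qvel": joint speeds; "joint_torque": joint torques, N m; "tool_pos": TCP position; "ee_rot": TCP orientation; "wrist_force": force on the tool from outside, world axes, zero at the start; "wrist_torque": the same for the moment, N m; "width": finger opening in m.
Only numpy, scipy, OpenCV 4.12 (cv2) and the standard library are available. Lean on these libraries where they do the work, as an engineer would, in place of code of your own. Each camera call takes 0.05 s, during which the arm holds its last target. There are 200 camera calls.

### The job

Drive the worn brass bush out of the microscope's pivot block, which is clamped in the vise: take the drift from its rest, put its nose through the small hole in the end of the block away from the tray, and push the bush out until it drops into the tray and the front of the drift's handle comes gently to rest against the block. Feel your way in and never force the drift against the block. Then draw the drift out and lay it back in both notches of its rest the way it lay, leaving the spare bush, the bottle and the screwdriver where they are.

Things in the scene. Friction and masses are not known exactly. Their poses are not given: they have to be found in the camera images.
- vise: Small grey bench vise, bolted down: 50 mm deep in x, 190 long in y, jaw tops 76 high, screw and T-bar out to 115 mm on -y. An aluminium block stands in its jaws. Origin on the table under the jaws' middle; x level, along the block's bore, the way the bush is driven out, towards the tray; z up. Do not press the drift on block or vise with over 18 N.
- bore (a point): Point of the vise on the bore axis, 85 mm above the table; x as the vise. Block 72 long, 56 wide, top 25 above the axis, set in the jaws by hand: its middle lies anywhere from -8 to +8 mm along x of here (not measured: see or feel it), exact in y, z. From its -x end a hole, diameter 18, runs 22 deep; then a seat, diameter 31, 50 deep, holds the bush, open at +x.
- bush: Worn brass sleeve, 26 outside, 10 bore, 24 long, 70 g, inside the block's seat. Origin at its centre, x its axis; it starts centred 6.5 mm to +x of the bore point. Six spring leaves in the seat grip it: some 8 to 16 N moves it (hidden); it drops into the tray when its tail leaves the block's +x end, 33 to 50 mm on, and the push then falls to nothing.
- tray: Fixed open steel catch tray, 110 (x) by 100 (y), walls 3 thick and 22 high, standing on the table below the block's +x end. Origin at the centre of its underside.
- rest: Fixed wooden rest with two V notches, x along the notches. Origin on the table under the drift's nominal origin. Notch posts 8 mm thick in x, at x = +45 (takes the rod) and x = -78 (takes the handle); the drift lies level in them, its axis 50 mm above the table. Base plate 8 high.
- drift: Hand drift, loose, about 0.2 kg: plain black round handle, diameter 24, 100 long, with a steel rod, diameter 16, 82 long, ahead of it. Origin on the axis at the handle's flat front face; x points to the nose, the handle runs to x = -100. It starts in the rest, nose to the rest's +x, slid -6 to +8 mm along it. Grip it firmly (80 N) from above 38 mm behind the origin.
- nose (a point): Centre of the drift's flat nose face, 82 mm ahead of the drift's origin; the last 6 mm taper from diameter 16 to 13. When the handle's front meets the block, the nose stands 10 mm out of the block's +x end. Resting the handle there with 6 to 12 N for half a second is right.
- spare_bush: New bush like the worn one, standing on end on the bench: 26 across, 24 high. Origin at its centre. Leave alone.
- cleaner: Small amber bottle with a black cap, 38 across, 95 high, standing. Origin at the centre of its foot. Leave alone.
- screwdriver: Screwdriver 160 long lying on the bench to the left of the work. Origin under its middle, x along it. Leave alone.
Things that resemble listed ones, but are neither listed nor needed, are in the scene too. What is shaped like the drift but blue is not meant.

How it is judged:
By the outcome, as a careful person would: the job done as asked, in the order asked, and still so for the second after the job is handed in, with the robot touching nothing.
It also fails if it takes over 70 s, if anything falls off the work surface, if the arm or the gripper's body presses on something with over 40 N, if the wrist force passes 120 N, or if a joint passes its speed limit or range.

## Working session

There is one attempt and no reset: what is moved stays moved. The work goes in short steps, Python scripts to look and compute and a tool call to move; the robot and the scene stay as the last step left them, time stands still between calls to the robot, and variables do not carry over. Pictures are saved under pics/ and viewed, about 8 in all and at most 12, crops included, and the job is handed in when it is done.

Besides the shell and the picture viewer there is one more tool, called after "Request:" by a JSON object that holds its "name" and its "arguments", one argument or row to a line. servo_tool: Moves the arm, as the interface text tells. Its arguments: {"type":"object","properties":{"series":{"type":"string"}},"required":["series"]}

```bash
mkdir -p pics
cat > h.py <<'E'
import numpy as np, cv2
from bench import robot, snapshot, calibration
def world(name,depth,pic=None):
    c=calibration(name);R,_=cv2.Rodrigues(np.array(c['rvec'],float))
    v,u=np.mgrid[0:400,0:640]
    P=np.stack([(u-c['cx'])/c['fx']*depth,(v-c['cy'])/c['fy']*depth,depth],-1)
    W=(P-np.array(c['tvec'],float).ravel())@R
    W[depth<=0]=np.nan
    return W
def save(n,p): cv2.imwrite('pics/'+n,p[...,::-1])
E
python3 - <<'E'
from h import *
o=robot.get_obs();print(o)
for n in('scene','side'):
    p,d=snapshot(n);np.savez(n+'.npz',p=p,d=d,W=world(n,d));save(n+'.png',p)
    c=calibration(n);R,_=cv2.Rodrigues(np.array(c['rvec'],float));print(n,-R.T@np.array(c['tvec']).ravel(),R[2],c['fx'])
print(calibration('wrist'))
E
```

```text
{'time': 0.0, 'joint_positions': array([-1.42712454e+00,  8.79714022e-02,  1.37222913e+00,  2.71451754e-05,
        1.68355802e+00, -1.03117089e-01]), 'qvel': array([-0.00051967,  0.00137499,  0.00021575,  0.00174819,  0.00051576,
       -0.00078769]), 'joint_torque': array([ 1.43688696e-03, -3.40181029e+01, -3.02425218e+01,  7.20451679e-02,
        3.31787718e-02, -1.76135422e-04]), 'tool_pos': array([ 0.1342801 , -0.53281322,  0.20430793]), 'ee_rot': array([-3.13944104e+00, -2.49781250e-04,  2.46791629e-01]), 'wrist_force': array([-0.17910222, -0.27854074, -1.09356133]), 'wrist_torque': array([-0.00245709, -0.02595212, -0.02726827]), 'width': 0.09377108706349864}
scene [ 1.22498676 -0.65363807  1.09144474] [-0.50405752  0.46633858 -0.72694865] 422.53174205217135
side [ 0.40810396 -0.80560421  0.70053013] [ 0.0986609   0.7920107  -0.60248243] 379.70111440570435
{'fx': 309.70691628693146, 'fy': 309.70691628693146, 'cx': 319.5287800718768, 'cy': 200.12893594590062, 'tool_from_camera': array([[ 4.65773290e-04, -9.70569185e-01, -2.40822010e-01,
         6.80816292e-02],
       [ 9.99996871e-01, -1.39817246e-04,  2.49758792e-03,
         4.10276658e-04],
       [-2.45775294e-03, -2.40822420e-01,  9.70566083e-01,
        -1.80212145e-01],
       [ 0.00000000e+00,  0.00000000e+00,  0.00000000e+00,
         1.00000000e+00]])}
```

View pics/scene.png

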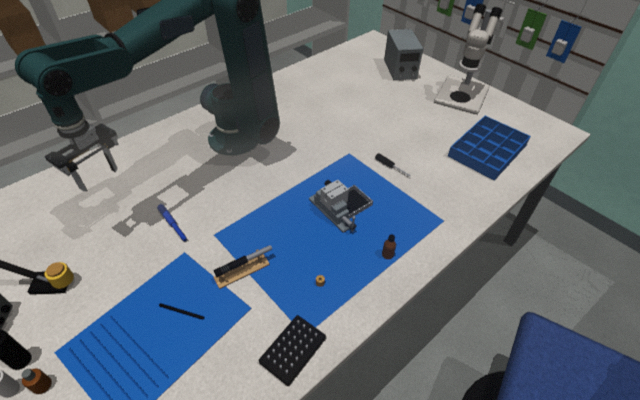

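View pics/side.png

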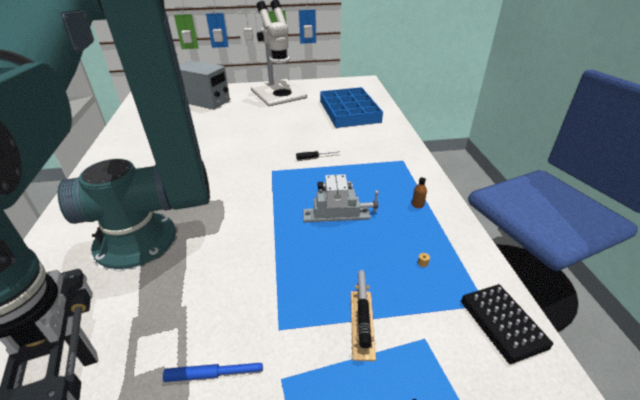

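The drift candidates are the black handle in the wooden rest (scene 243,262; side 364,310), the blue look-alike (scene 172,222; side 212,372), and a black pen on the paper (scene 182,311). I choose the black one in the rest, with its nose pointing +y. The vise is at side (338,198), with the T-bar towards world +x and the tray behind it.

Run:
```python
from h import *
ims=[]
for n,(x0,y0,x1,y1) in (('scene',(200,160,400,300)),('side',(270,150,470,370))):
    z=np.load(n+'.npz');ims.append(cv2.resize(z['p'][y0:y1,x0:x1],(400,int((y1-y0)*2)),interpolation=cv2.INTER_CUBIC))
    W=z['W'];p=z['p'].astype(int)
    for (u,v) in ([(243,262),(230,270),(268,250),(335,186),(352,226),(355,200),(320,280),(390,240),(390,162)] if n=='scene' else [(364,320),(362,280),(337,182),(338,198),(376,200),(424,260),(420,195),(320,155)]): print(n,u,v,W[v,u].round(4))
h=max(i.shape[0] for i in ims)
save('crop1.png',np.hstack([np.pad(i,((0,h-i.shape[0]),(0,0),(0,0))) for i in ims]))
# combined clouds
P=[];C=[]
for n in('scene','side'):
    z=np.load(n+'.npz');P.append(z['W'].reshape(-1,3));C.append(z['p'].reshape(-1,3))
    W=P[-1];ok=np.isfinite(W).all(1)
    t=W[ok&(abs(W[:,0]-.5)<.1)&(abs(W[:,1]+.2)<.5)&(abs(W[:,2])<.02)];print('table z',np.median(t[:,2]))
```

```text
scene 243 262 [ 0.5576 -0.3345  0.0538]
scene 230 270 [ 0.5529 -0.3774  0.0492]
scene 268 250 [ 0.5693 -0.2522  0.051 ]
scene 335 186 [0.5423 0.0473 0.1067]
scene 352 226 [0.6652 0.0103 0.0429]
scene 355 200 [0.5659 0.1282 0.0012]
scene 320 280 [ 0.7325 -0.1868  0.0111]
scene 390 240 [0.8011 0.031  0.0857]
scene 390 162 [0.5259 0.3539 0.0208]
side 364 320 [ 0.5415 -0.3718  0.0637]
side 362 280 [ 0.5604 -0.2685  0.0587]
side 337 182 [0.5541 0.033  0.1124]
side 338 198 [0.5529 0.006  0.0782]
side 376 200 [0.6632 0.0162 0.0515]
side 424 260 [ 0.7299 -0.2004  0.0253]
side 420 195 [0.7923 0.0198 0.0525]
side 320 155 [0.5484 0.3643 0.0039]
table z 0.0002777489780565684
table z 0.0031406226769540805
```

View pics/crop1.png

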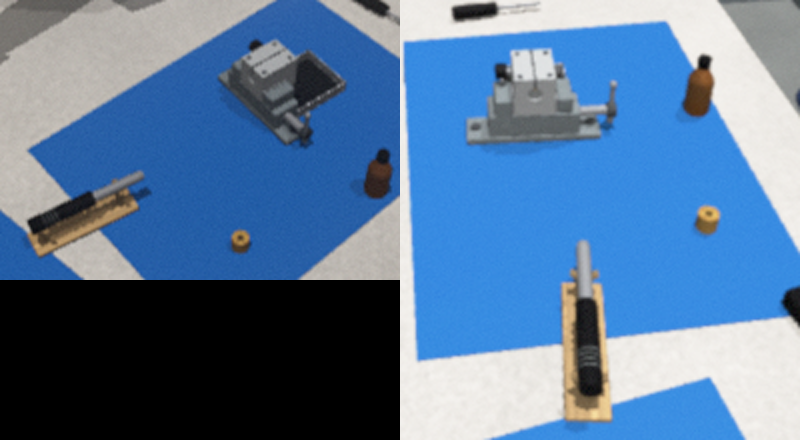

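The crop confirms a black-handled drift with a steel rod in the wooden rest, nose towards the vise. The spare bush (scene 320,280) stays clear of the path. Next I fit the axes coarsely.

```bash
cat >> h.py <<'E'
def axisfit(X):
    m=X.mean(0);w,v=np.linalg.eigh(np.cov(X.T));d=v[:,-1];d=d*np.sign(d[1]);return m,d
E
python3 - <<'E'
from h import *
for n in('scene','side'):
    z=np.load(n+'.npz');W=z['W'].reshape(-1,3);p=z['p'].reshape(-1,3).astype(int);ok=np.isfinite(W).all(1)
    near=ok&(abs(W[:,0]-.56)<.05)&(W[:,1]>-.45)&(W[:,1]<-.18)
    a=near&(W[:,2]>.045)&(W[:,2]<.075)
    X=W[a];m,d=axisfit(X[:,:2]);s=(X[:,:2]-m)@d;print(n,'drift',m,np.arctan2(d[1],d[0]),s.min(),s.max(),len(X))
    w=near&(W[:,2]<.02)&(p[:,0]-p[:,2]>50);X=W[w]
    if len(X)>20: print('rest',cv2.minAreaRect(X[:,:2].astype(np.float32)*1000),len(X))
    t=ok&(W[:,2]>.1)&(W[:,2]<.125)&(abs(W[:,0]-.55)<.08)&(abs(W[:,1]-.03)<.08);X=W[t]
    print('block top',cv2.minAreaRect(X[:,:2].astype(np.float32)*1000),np.median(X[:,2]),len(X))
E
```

```text
scene drift [ 0.55283729 -0.34029855] 1.4153353856085262 -0.07960738125421411 0.10213717535095192 430
rest ((550.256591796875, -340.4947509765625), (162.22113037109375, 44.62226867675781), 81.00471496582031) 292
block top ((542.5297241210938, 35.43333053588867), (73.55751037597656, 83.14167785644531), 85.17460632324219) 0.10799067199616637 341
side drift [ 0.54615703 -0.34885119] 1.3978529646440725 -0.0700495348161544 0.11397943728227247 845
rest ((547.555419921875, -340.0521545410156), (164.1073760986328, 44.12823486328125), 80.01008605957031) 608
block top ((541.801025390625, 35.95964050292969), (78.6006088256836, 78.7276840209961), 87.28218841552734) 0.1118827786885879 427
```

Request:
{"name": "servo_tool", "arguments": {
  "series": "-1 3.2 -0.5 0 -0.09; -1 6.4 -1 0 -0.18; -1 9.6 -1.5 0 -0.27; -1 12.8 -2 0 -0.36; -1 16 -2.5 0 -0.45; -1 19.2 -3 0 -0.54; -1 22.4 -3.4 0 -0.63; -1 25.6 -3.8 0 -0.72; -1 28.8 -4.3 0 -0.8; -1 32 -4.8 0 -0.88; -1 35.2 -5.3 0 -0.96; -1 38.4 -5.8 0 -1.04; -1 41.6 -6.3 0 -1.1; -1 43.4 -6.6 0 -1.14; -1 44.4 -6.7 0 -1.16; -1 44.4 -6.7 0 -1.16; -1 44.4 -6.7 0 -1.16; -1 44.4 -6.7 0 -1.16"
}}

```text
time: 1.6
tool_pos: [0.5474, -0.3607, 0.2054]
ee_rot: [-3.141, 0.0, 1.405]
wrist_force: [0.6, -0.2, 1.3]
width: 0.0944
```

```bash
cat >> h.py <<'E'
from scipy.spatial.transform import Rotation as Ro
def wsnap(nm):
    o=robot.get_obs();p,d=snapshot('wrist');c=calibration('wrist')
    v,u=np.mgrid[0:400,0:640];x=u-c['cx'];y=v-c['cy'];r=np.hypot(x,y)+1e-9;th=r/c['fx']
    t=np.tan(np.minimum(th,1.4));P=np.stack([x/r*t*d,y/r*t*d,d,np.ones_like(d)],-1)
    T=np.eye(4);T[:3,:3]=Ro.from_euler('xyz',o['ee_rot']).as_matrix();T[:3,3]=o['tool_pos']
    W=(P@(T@c['tool_from_camera']).T)[...,:3];W[(d<=0)|(th>1.3)]=np.nan
    save(nm+'.png',p);np.savez(nm+'.npz',p=p,d=d,W=W,pos=o['tool_pos'],rot=o['ee_rot']);return p,d,W,o
E
python3 - <<'E'
from h import *
p,d,W,o=wsnap('w1');print(o['tool_pos'],o['ee_rot'])
W=W.reshape(-1,3);q=p.reshape(-1,3).astype(int);ok=np.isfinite(W).all(1)
print('table',np.median(W[ok&(W[:,2]<.02)&(abs(W[:,0]-.55)<.2),2]))
near=ok&(abs(W[:,0]-.555)<.05)&(W[:,1]>-.47)&(W[:,1]<-.18)
a=near&(W[:,2]>.045)&(W[:,2]<.075);X=W[a];print(len(X))
m,dd=axisfit(X[:,:2]);s=(X[:,:2]-m)@dd;print(m,np.arctan2(dd[1],dd[0]),s.min(),s.max())
n=np.array([-dd[1],dd[0]]);e=(X[:,:2]-m)@n
for k in np.arange(s.min(),s.max(),.008):
    b=(s>=k)&(s<k+.008)
    if b.any():print(round(k,3),b.sum(),e[b].min().round(4),e[b].max().round(4),np.percentile(X[b,2],90).round(4),q[a][b].mean(0).astype(int), (m+dd*k).round(4))
w=near&(W[:,2]<.02)&(q[:,0]-q[:,2]>50);print('rest',cv2.minAreaRect(W[w][:,:2].astype(np.float32)*1000))
E
```

```text
[ 0.54739582 -0.36069145  0.20540146] [-3.14076653e+00  3.73150659e-04  1.40481844e+00]
table 0.0018178707318223242
3253
[ 0.54660033 -0.335447  ] 1.397523324846167 -0.08500187584546623 0.09692544559911549
-0.085 131 -0.012 0.0122 0.0633 [22 32 43] [ 0.5319 -0.4192]
-0.077 161 -0.0175 0.0169 0.0632 [35 33 31] [ 0.5333 -0.4113]
-0.069 201 -0.0176 0.0169 0.0633 [61 55 45] [ 0.5347 -0.4034]
-0.061 148 -0.0117 0.012 0.0633 [45 44 41] [ 0.5361 -0.3955]
-0.053 155 -0.0115 0.012 0.0633 [57 58 55] [ 0.5375 -0.3877]
-0.045 160 -0.0114 0.0119 0.0629 [35 33 30] [ 0.5388 -0.3798]
-0.037 162 -0.0113 0.0119 0.0633 [30 28 26] [ 0.5402 -0.3719]
-0.029 155 -0.0112 0.0119 0.063 [31 28 26] [ 0.5416 -0.364 ]
-0.021 161 -0.0111 0.0118 0.0635 [31 29 27] [ 0.543  -0.3561]
-0.013 162 -0.011 0.0119 0.0633 [26 24 22] [ 0.5444 -0.3483]
-0.005 164 -0.0109 0.0118 0.0632 [17 15 14] [ 0.5457 -0.3404]
0.003 152 -0.0108 0.0107 0.0631 [14 13 13] [ 0.5471 -0.3325]
0.011 146 -0.0107 0.0108 0.0626 [44 43 42] [ 0.5485 -0.3246]
0.019 115 -0.0075 0.0075 0.0595 [86 85 84] [ 0.5499 -0.3167]
0.027 110 -0.0074 0.0075 0.0593 [87 86 85] [ 0.5513 -0.3089]
0.035 120 -0.0073 0.0076 0.0595 [86 86 85] [ 0.5526 -0.301 ]
0.043 103 -0.0072 0.0076 0.0592 [86 86 85] [ 0.554  -0.2931]
0.051 218 -0.0147 0.0154 0.0589 [89 81 70] [ 0.5554 -0.2852]
0.059 119 -0.0146 0.0153 0.0591 [88 85 81] [ 0.5568 -0.2773]
0.067 122 -0.0081 0.0078 0.0594 [86 86 85] [ 0.5582 -0.2695]
0.075 107 -0.0081 0.0068 0.0591 [82 85 88] [ 0.5595 -0.2616]
0.083 115 -0.008 0.0068 0.0594 [83 86 89] [ 0.5609 -0.2537]
0.091 66 -0.0058 0.007 0.0579 [82 84 88] [ 0.5623 -0.2458]
rest ((545.4111328125, -341.0921630859375), (160.8280487060547, 44.70345687866211), 80.58893585205078)
```

View pics/w1.png

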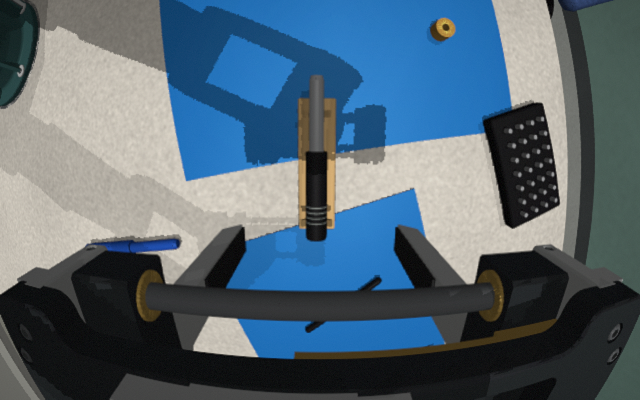

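The wrist view shows the drift along column ~316, lying straight in the rest with its nose at (316,78), and it is neither the blue one nor the pen. I'll go lower and recheck the lateral centring.

Request:
{"name": "servo_tool", "arguments": {
  "series": "-1 0.1 -0.2 2 0; -1 0.2 -0.4 4 0; -1 0.2 -0.5 6 0; -1 0.2 -0.5 8 0; -1 0.2 -0.5 8.5 0; -1 0.2 -0.5 8.5 0; -1 0.2 -0.5 8.5 0"
}}

```text
time: 2.23
tool_pos: [0.5435, -0.3579, 0.1214]
ee_rot: [3.141, 0.001, 1.406]
wrist_force: [-0.0, 0.1, 0.7]
width: 0.0939
```

Run:
```python
from h import *
p,d,W,o=wsnap('w2');print(o['tool_pos'],o['ee_rot'])
R=Ro.from_euler('xyz',o['ee_rot']).as_matrix()
T=(W-o['tool_pos'])@R
z=W[...,2];a=(z>.05)&(z<.075)&(abs(T[...,1])<.03)&(T[...,0]>-.08)&(T[...,0]<.15)
for k in np.arange(-.07,.14,.01):
    b=a&(T[...,0]>=k)&(T[...,0]<k+.01)
    if b.sum()>5:
        y=T[...,1][b];print(k.round(3),b.sum(),y.min().round(4),y.max().round(4),((y.min()+y.max())/2).round(4),np.percentile(z[b],95).round(4),p[b].mean(0).astype(int))
print('range x',T[...,0][a].min(),T[...,0][a].max())
v=T[...,0][a&(z>.0605)];print('handle x',v.min(),v.max())
```

```text
[ 0.54353133 -0.35787106  0.12136157] [3.14095469e+00 5.44104890e-04 1.40552404e+00]
-0.07 31 -0.0109 0.0093 -0.0008 0.0628 [23 43 65]
-0.06 263 -0.012 0.0103 -0.0008 0.0637 [20 21 23]
-0.05 283 -0.0172 0.0147 -0.0013 0.0634 [37 37 36]
-0.04 287 -0.0126 0.0118 -0.0004 0.0637 [40 40 39]
-0.03 319 -0.0133 0.0117 -0.0008 0.0635 [51 50 47]
-0.02 343 -0.0132 0.0115 -0.0009 0.0633 [31 28 26]
-0.01 350 -0.0132 0.0114 -0.0009 0.0633 [34 31 28]
0.0 355 -0.013 0.0112 -0.0009 0.0632 [25 22 19]
0.01 365 -0.0129 0.0111 -0.0009 0.0631 [22 20 17]
0.02 370 -0.0128 0.0109 -0.0009 0.0635 [18 16 15]
0.03 366 -0.0127 0.0108 -0.0009 0.063 [27 26 25]
0.04 261 -0.0085 0.0076 -0.0005 0.0595 [88 87 85]
0.05 268 -0.0085 0.0076 -0.0005 0.0595 [87 86 85]
0.06 255 -0.0085 0.0075 -0.0005 0.0594 [88 87 85]
0.07 341 -0.0157 0.0147 -0.0005 0.0595 [89 85 78]
0.08 281 -0.0157 0.0147 -0.0005 0.0595 [89 87 83]
0.09 242 -0.0077 0.0074 -0.0001 0.0593 [86 87 87]
0.1 239 -0.0076 0.0066 -0.0005 0.0591 [87 87 88]
0.11 210 -0.0077 0.0066 -0.0006 0.0591 [84 86 88]
range x -0.06176548960171486 0.12019663776386307
handle x -0.06176548960171486 0.051476452082948806
```

Request:
{"name": "servo_tool", "arguments": {
  "series": "-1 0 -0.07 3 0; -1 0 -0.07 5.5 0; -1 0 -0.07 7.5 0; -1 0 -0.07 8.6 0; -1 0 -0.07 9 0; -1 0 -0.07 9 0; 1 0 -0.07 9 0; 1 0 -0.07 9 0; 1 0 -0.07 9 0; 1 0 -0.07 9 0; 1 0 -0.07 9 0; 1 0 -0.07 9 0; 1 0 -0.07 9 0; 1 0 -0.07 9 0"
}}

```text
time: 3.45
tool_pos: [0.5432, -0.357, 0.0305]
ee_rot: [3.142, 0.0, 1.407]
wrist_force: [0.1, -0.4, 0.3]
width: 0.0439
```

Request:
{"name": "servo_tool", "arguments": {
  "series": "1 0 0 0 0; 1 0 0 0 0; 1 0 0 0 0; 1 0 0 0 0; 1 0 0 0 0; 1 0 0 0 0; 1 0 0 0 0; 1 0 0 0 0"
}}

```text
time: 4.12
tool_pos: [0.5437, -0.3571, 0.0306]
ee_rot: [3.14, 0.0, 1.407]
wrist_force: [2.5, 0.1, -0.6]
width: 0.0231
```

Request:
{"name": "servo_tool", "arguments": {
  "series": "1 0 0 -0.5 0; 1 0 0 -1.5 0; 1 0 0 -3 0; 1 0 0 -5 0; 1 0 0 -7.5 0; 1 1 -0.2 -10 0; 1 3 -0.5 -12.5 -0.01; 1 5.5 -1 -15 -0.02; 1 8.5 -1.5 -17.5 -0.03; 1 11.5 -2 -19.5 -0.04; 1 14.5 -2.6 -21 -0.05; 1 17.5 -3.2 -22 -0.06; 1 20.5 -3.8 -22 -0.07; 1 23.5 -4.3 -22 -0.08; 1 26.5 -4.9 -22 -0.09; 1 29 -5.4 -22 -0.09; 1 31 -5.7 -22 -0.09; 1 32.2 -5.9 -22 -0.09; 1 32.7 -6 -22 -0.09; 1 32.7 -6 -22 -0.09"
}}

```text
time: 5.78
tool_pos: [0.5371, -0.0241, 0.2507]
ee_rot: [-3.141, 0.001, 1.498]
wrist_force: [0.0, -0.5, -2.8]
width: 0.0228
```

Request:
{"name": "servo_tool", "arguments": {
  "series": "1 0 0 0 0; 1 0 0 0 0; 1 0 0 0 0"
}}

```text
time: 6.03
tool_pos: [0.5374, -0.0258, 0.2503]
ee_rot: [-3.141, 0.001, 1.495]
wrist_force: [-0.1, -0.2, -3.3]
width: 0.0234
```

Run:
```python
from h import *
p,d,W,o=wsnap('w3');print(o['tool_pos'],o['ee_rot'],o['wrist_force'],o['width'])
```

```text
[ 0.53741322 -0.02582627  0.25030332] [-3.14114771e+00  5.41900008e-04  1.49502754e+00] [-0.0949728  -0.2093733  -3.25483158] 0.023361643240233633
```

View pics/w3.png

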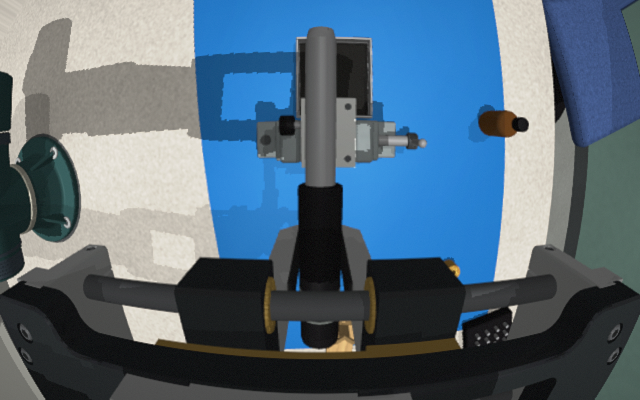

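The wrist view shows the drift held straight along column 320. The block top spans columns ~304–356 and rows ~97–167, with the tray behind it. The block sits to the right of the drift, so I measure it in the tool frame.

```bash
cat > m.py <<'E'
from h import *
import sys
z_=np.load(sys.argv[1]+'.npz');W=z_['W'];p=z_['p'].astype(int)
R=Ro.from_euler('xyz',z_['rot']).as_matrix();T=(W-z_['pos'])@R;z=W[...,2]
b=(z>.1)&(z<.122)&(T[...,0]>0)&(T[...,0]<.16)&(abs(T[...,1])<.08)
print('block z',np.median(z[b]),b.sum())
for k in np.arange(.0,.15,.006):
    c=b&(T[...,0]>=k)&(T[...,0]<k+.006)
    if c.sum()>3: y=T[...,1][c];print('blk',k.round(3),c.sum(),y.min().round(4),y.max().round(4),((y.min()+y.max())/2).round(4))
rows={}
for side in (-1,1):
    yy=T[...,1];q=b&(((yy-.015)*side)>.018);X=T[...,0][q]
    print('side',side,np.percentile(X,[0,1,2,98,99,100]).round(4))
print(cv2.minAreaRect(W[b][:,:2].astype(np.float32)*1000))
a=(abs(T[...,1])<.025)&(T[...,2]<0)&(T[...,2]>-.035)&(T[...,0]>.02)
print('drift x range',T[...,0][a].max(), 'handle front',np.percentile(T[...,0][a&(T[...,2]<-.0285)],[98,100]))
for k in np.arange(.02,.13,.01):
    c=a&(T[...,0]>=k)&(T[...,0]<k+.01)
    if c.sum()>3: y=T[...,1][c];print('dr',k.round(3),((y.min()+y.max())/2).round(4),(y.max()-y.min()).round(4),np.percentile(T[...,2][c],3).round(4))
# vise base & tray (world) for yaw
for nm,lo,hi in(('jaw',.07,.08),('base/tray',.008,.03)):
    c=(z>lo)&(z<hi)&(abs(W[...,0]-.55)<.13)&(abs(W[...,1]-.06)<.14);print(nm,c.sum(),cv2.minAreaRect(W[c][:,:2].astype(np.float32)*1000))
E
python3 m.py w3
```

```text
block z 0.11087813051833328 1912
blk 0.024 127 -0.0193 0.0349 0.0078
blk 0.03 142 -0.0193 0.0358 0.0083
blk 0.036 123 -0.0192 0.0358 0.0083
blk 0.042 141 -0.0192 0.0357 0.0082
blk 0.048 149 -0.0202 0.0355 0.0077
blk 0.054 169 -0.0428 0.0354 -0.0037
blk 0.06 220 -0.0448 0.0355 -0.0047
blk 0.066 216 -0.0435 0.0354 -0.0041
blk 0.072 209 -0.0439 0.0354 -0.0042
blk 0.078 132 -0.0201 0.0342 0.0071
blk 0.084 140 -0.02 0.0352 0.0076
blk 0.09 135 -0.02 0.0352 0.0076
blk 0.096 9 0.0269 0.0351 0.031
side -1 [0.024  0.0253 0.0268 0.0934 0.0948 0.0959]
side 1 [0.0254 0.0263 0.0272 0.0952 0.0961 0.0962]
((537.3231201171875, 34.24732971191406), (72.00215911865234, 80.49424743652344), 85.96404266357422)
drift x range 0.11974172557238465 handle front [0.0603204  0.09828174]
dr 0.02 -0.0006 0.0236 -0.0326
dr 0.03 -0.0006 0.0233 -0.0325
dr 0.04 -0.0006 0.0155 -0.0287
dr 0.05 -0.0004 0.0149 -0.0284
dr 0.06 -0.0007 0.0165 -0.0284
dr 0.07 -0.0004 0.0159 -0.0281
dr 0.08 -0.0007 0.0152 -0.0281
dr 0.09 -0.0007 0.0153 -0.028
dr 0.1 -0.0004 0.0159 -0.0277
dr 0.11 -0.0002 0.0154 -0.0273
jaw 1363 ((578.1846923828125, 20.685260772705078), (49.1646842956543, 170.2141571044922), 86.07659912109375)
base/tray 1839 ((552.69677734375, 79.60185241699219), (163.1470947265625, 191.48379516601562), 85.7535400390625)
```

Request:
{"name": "servo_tool", "arguments": {
  "series": "1 -1 0.1 0 0; 1 -3 0.3 0 0; 1 -6 0.6 0 -0.01; 1 -9 0.8 0 -0.01; 1 -10.5 1 1 -0.01; 1 -11 1 3 -0.01; 1 -11 1 6 -0.01; 1 -11 1 9 -0.01; 1 -11 1 12 -0.01; 1 -11 1 15 -0.01; 1 -11 1 17 -0.01; 1 -11 1 18 -0.01; 1 -11 1 18.4 -0.01; 1 -11 1 18.4 -0.01; 1 -11 1 18.4 -0.01; 1 -11 1 18.4 -0.01"
}}

```text
time: 7.42
tool_pos: [0.5408, -0.1358, 0.0687]
ee_rot: [3.138, 0.001, 1.507]
wrist_force: [0.7, 0.4, -3.0]
width: 0.0235
```

Run:
```python
from h import *
p,d,W,o=wsnap('w4');print(o['tool_pos'],o['ee_rot'],o['wrist_force'],o['width'])
z=W[...,2];R=Ro.from_euler('xyz',o['ee_rot']).as_matrix();T=(W-o['tool_pos'])@R
b=(z>.1)&(z<.122)&(T[...,0]>.1)&(T[...,0]<.24)&(abs(T[...,1])<.04)
print('blk z',np.median(z[b]),b.sum())
for k in np.arange(.11,.22,.006):
    c=b&(T[...,0]>=k)&(T[...,0]<k+.006)
    if c.sum()>3: y=T[...,1][c];print('blk',k.round(3),c.sum(),y.min().round(4),y.max().round(4),((y.min()+y.max())/2).round(4))
a=(abs(T[...,1])<.025)&(T[...,2]<0)&(T[...,2]>-.036)&(T[...,0]>.0)&(T[...,0]<.124)
for k in np.arange(.02,.13,.01):
    c=a&(T[...,0]>=k)&(T[...,0]<k+.01)
    if c.sum()>3: y=T[...,1][c];print('dr',k.round(3),((y.min()+y.max())/2).round(4),(y.max()-y.min()).round(4),np.percentile(T[...,2][c],3).round(4),np.percentile(z[c],97).round(4))
print('nose',T[...,0][a].max())
ps,ds=snapshot('side');save('side2.png',cv2.resize(ps[150:300,280:440],(800,750),interpolation=cv2.INTER_CUBIC)[:600])
save('w4c.png',cv2.resize(p[0:200,200:440],(720,600),interpolation=cv2.INTER_CUBIC))
```

```text
[ 0.54075357 -0.1357652   0.06874452] [3.13758392e+00 1.28086781e-03 1.50665860e+00] [ 0.66895617  0.3788333  -3.0256885 ] 0.023537297493263668
blk z nan 0
dr 0.02 -0.0006 0.0236 -0.0325 0.1012
dr 0.03 -0.0006 0.0232 -0.0324 0.1011
dr 0.04 -0.0006 0.0156 -0.0286 0.0973
dr 0.05 -0.0004 0.0149 -0.0284 0.0971
dr 0.06 -0.0007 0.0164 -0.0283 0.097
dr 0.07 -0.0005 0.0159 -0.0283 0.0969
dr 0.08 -0.0007 0.0153 -0.0281 0.0967
dr 0.09 -0.0004 0.0159 -0.0278 0.0964
dr 0.1 -0.0004 0.0159 -0.0278 0.0964
dr 0.11 -0.0002 0.0155 -0.0273 0.0959
nose 0.11956462849332751
  return _methods._mean(a, axis=axis, dtype=dtype,
  ret = ret.dtype.type(ret / rcount)
```

View pics/w4c.png

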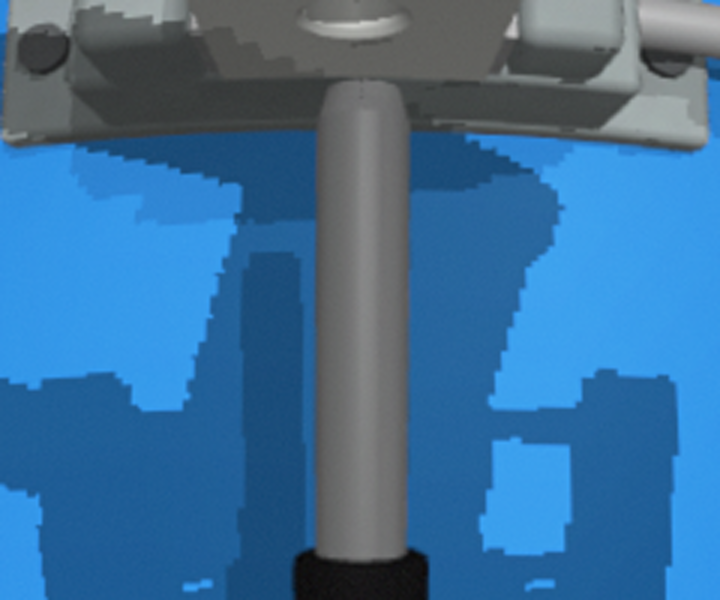

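The close crop shows the rod nose at crop (365,90) and the hole's lower rim at (356,25), nearly lined up. I check the pixel–depth registration and measure the hole rim against the rod.

Run:
```python
from h import *
s=np.load('w4.npz');p=s['p'];d=s['d'];W=s['W'];o=robot.get_obs();print(o['tool_pos'])
R=Ro.from_euler('xyz',s['rot']).as_matrix();T=(W-s['pos'])@R
for r in (60,100,140):
    print(r,'d',(d[r,296:346:2]*1000).astype(int)); print('  g',p[r,296:346:2,0]);print('  b',p[r,296:346:2,2])
for r in range(0,30,2):
    print(r,'d',(d[r,290:350:3]*1000).astype(int),'g',p[r,290:350:3,0])
print(T[10,290:350:6].round(4).tolist())
```

```text
[ 0.5404715  -0.13550078  0.06838835]
60 d [  0 227 227 228 226 144 144 143 142 141 141 141 143 140 140 141 142 141
 143 144 147 226 227 226 227]
  g [ 25  25  28  27  30  79  92  99  99 105 114 119 134 132 128 115 112 110
 105  96  53  27  24  28  27]
  b [121 122 123 122 121  80  93 100 100 105 114 121 134 133 127 116 111 109
 106  96 103 123 121 123 122]
100 d [235 234 234 235 234 150 147 146 146 145 146 144 144 145 144 144 146 146
 146 149 234 235 235 235 234]
  g [ 27  27  32  36  45  83  94  99 103 109 113 124 133 131 126 116 114 109
 104  97  69  37  39  38  40]
  b [122 123 146 156 142  83  96  99 105 109 115 124 135 133 127 116 114 110
 105  94 133 157 158 157 158]
140 d [243 241 242 242 244 154 152 150 151 150 151 149 150 149 149 151 151 151
 153 154 242 243 242 242 242]
  g [ 25  24  30  35  45  84  95 101 104 109 116 120 129 127 123 115 113 111
 105  95  50  37  38  37  37]
  b [123 121 132 156 133  85  96 102 105 109 116 122 130 129 123 116 114 112
 105  95 133 158 157 157 156]
0 d [  0 134 133 134 133 133 148 148 148 147 148 148 148 134 133 133 133 134
 135 133] g [ 95 
[... 1924 characters left out ...]
4 174 174 174 173 175 171
 171 172] g [82 83 81 83 83 82 92 99 96 97 96 96 97 96 97 97 98 97 98 97]
26 d [178 179 178 179 179 178 178 179 178 178 138 179 178 177 178 179 178 178
 178 179] g [65 64 62 62 60 60 59 60 65 80 81 82 84 77 79 78 82 83 88 87]
28 d [183 182 182 183 183 182 182 140 139 139 137 138 138 139 182 182 182 180
 182 182] g [ 57  56  56  57  57  56  56  85 105 110 114 117 115 106  74  69  67  68
  66  60]
[[0.1341, -0.0172, -0.0114], [0.1348, -0.0141, -0.0092], [0.1342, -0.0106, -0.0105], [0.135, -0.0074, -0.0084], [0.1349, -0.0041, -0.0084], [0.1353, -0.0007, -0.0073], [0.1354, 0.0027, -0.0073], [0.1342, 0.0059, -0.0105], [0.1343, 0.0092, -0.0103], [0.1346, 0.0126, -0.0099]]
```

Run:
```python
from h import *
s=np.load('w4.npz');W=s['W'];d=s['d'];c=calibration('wrist');print(c['tool_from_camera'][:3],c['cx'])
o=robot.get_obs();print(s['pos'],s['rot'],o['tool_pos'],o['ee_rot'],o['wrist_force'])
u,v=320,100;x=u-c['cx'];y=v-c['cy'];r=np.hypot(x,y);t=np.tan(r/c['fx']);P=np.array([x/r*t*d[v,u],y/r*t*d[v,u],d[v,u],1]);print(P,c['tool_from_camera']@P)
print(((W[v,u]-s['pos'])@Ro.from_euler('xyz',s['rot']).as_matrix()))
```

```text
[[ 4.76345842e-04 -9.70335844e-01 -2.41760465e-01  6.83219494e-02]
 [ 9.99999248e-01  7.35399679e-04 -9.81298512e-04 -7.40193406e-04]
 [ 1.12997969e-03 -2.41759816e-01  9.70335465e-01 -1.80212940e-01]] 319.5287800718768
[ 0.54075357 -0.1357652   0.06874452] [3.13758392e+00 1.28086781e-03 1.50665860e+00] [ 0.5404715  -0.13550078  0.06838835] [3.13822694e+00 1.08708439e-03 1.50688595e+00] [-0.16906369 -0.37010166 -1.7760609 ]
[ 2.28146730e-04 -4.84786147e-02  1.44686982e-01  1.00000000e+00] [ 8.03830035e-02 -6.89679125e-04 -2.80975911e-02  1.00000000e+00]
[ 0.08038283 -0.00068918 -0.02809782]
```

Request:
{"name": "servo_tool", "arguments": {
  "series": "1 0 -0.05 0.08 0; 1 0.2 -0.1 0.15 0; 1 0.5 -0.16 0.22 0; 1 0.8 -0.16 0.22 0; 1 1 -0.16 0.22 0; 1 1 -0.16 0.22 0; 1 1 -0.16 0.22 0; 1 1 -0.16 0.22 0"
}}

```text
time: 8.18
tool_pos: [0.5383, -0.1249, 0.0643]
ee_rot: [3.142, 0.0, 1.507]
wrist_force: [-0.4, 0.1, -2.1]
width: 0.0231
```

Run:
```python
from h import *
o=robot.get_obs();print(o['tool_pos'],o['ee_rot'],o['wrist_force'])
p,d,W,o=wsnap('w5')
c=calibration('wrist');R=Ro.from_euler('xyz',o['ee_rot']).as_matrix();T=(W-o['tool_pos'])@R
X=T[...,0];Y=T[...,1];Z=T[...,2]
f=(X>.11)&(X<.14)&(abs(Y)<.026)&(abs(Y)>.011)&(Z<.008)&(Z>-.03);q=T[f]
A=np.c_[q[:,1],q[:,2],np.ones(len(q))];k=np.linalg.lstsq(A,q[:,0],rcond=None)[0];print('face x=aY+bZ+c',k,len(q))
for r in (4,6,8,10,12,16,40,60,100,140,170):
    print(r,(d[r,296:344:2]*1000).astype(int)[[0,3,12,20,23]],p[r,296:344:2,0])
sp,sd=snapshot('side');save('side3.png',cv2.resize(sp[150:290,270:430],(640,560),interpolation=cv2.INTER_CUBIC))
```

```text
[ 0.5383429  -0.12493778  0.06428506] [3.14156837e+00 2.32181083e-04 1.50698753e+00] [-0.43476692  0.09354859 -2.0791917 ]
face x=aY+bZ+c [-0.00773103 -0.00186472  0.12347416] 1135
4 [116 116 118 116 117] [ 97  95 103 105 105 103 104 103 102 103 102 101 104  54  22  76 110 109
 111 112 109 110 112 111]
6 [119 120 120 119 120] [79 78 93 96 95 96 95 96 96 95 95 96 97 47 11 63 96 95 95 96 81 81 79 81]
8 [121 121 122 122 121] [78 80 81 96 96 95 95 95 96 96 96 95 98 47 12 79 98 96 96 95 94 96 96 97]
10 [124 124 124 124 125] [82 81 82 97 97 97 97 96 96 95 82 95 96 37 10 78 97 96 96 95 95 96 95 96]
12 [127 126 126 127 127] [80 82 80 90 81 81 81 80 80 82 80 96 97 37 13 79 96 96 96 96 97 96 96 96]
16 [132 132 147 145 132] [ 82  80  82  81  82  80  84  96 107 108 111 113 116 118 121 117 112 109
 107 104  98  96  96  97]
40 [176 179 137 143 177] [ 56  58  56  56  55  76  90  96  99 104 112 117 128 130 125 114 109 108
 104  92  73  59  61  59]
60 [224 222 140 148 222] [ 24  28  25  23  30  80  92  99 101 107 114 120 133 131 126 116 111 109
 103  95  56  27  23  27]
100 [231 231 145 230 230] [ 23  26  26  30  46  82  95  99 102 107 114 122 132 132 126 115 113 111
 103  95  70  37  39  36]
140 [239 238 149 238 238] [ 25  26  24  32  45  85  96 101 103 109 116 121 128 128 125 114 111 110
 106  96  47  35  38  37]
170 [244 243 153 243 244] [ 23  23  26  25  40  85  96 100 103 110 115 121 123 123 122 112 113 110
 104  96  40  34  34  34]
```

View pics/side3.png

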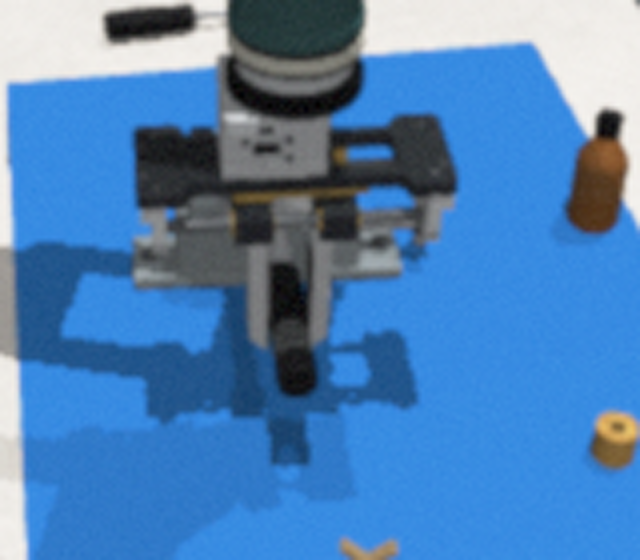

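The side view is blocked by the gripper, so it is not useful here. The wrist depth gives the block face at x≈123 mm in the tool frame, turned 0.008 rad, and the hole mark is ~1.3 mm right of the rod. I correct for that and let it settle.

Request:
{"name": "servo_tool", "arguments": {
  "series": "1 0 0.03 -0.1 0.004; 1 0 0.05 -0.18 0.007; 1 0 0.05 -0.18 0.007; 1 0 0.05 -0.18 0.007; 1 0 0.05 -0.18 0.007; 1 0 0.05 -0.18 0.007; 1 0 0.05 -0.18 0.007; 1 0 0.05 -0.18 0.007"
}}

```text
time: 8.95
tool_pos: [0.5388, -0.125, 0.0661]
ee_rot: [3.142, 0.0, 1.5]
wrist_force: [0.1, 0.1, -2.3]
width: 0.0232
```

Run:
```python
from h import *
o=robot.get_obs();print(o['tool_pos'],o['ee_rot'],o['wrist_force'])
p,d,W,o=wsnap('w6');print(robot.get_obs()['tool_pos'])
R=Ro.from_euler('xyz',o['ee_rot']).as_matrix();T=(W-o['tool_pos'])@R
X=T[...,0];Y=T[...,1];Z=T[...,2]
f=(X>.11)&(X<.14)&(abs(Y)<.026)&(abs(Y)>.011)&(Z<.008)&(Z>-.03);q=T[f]
A=np.c_[q[:,1],q[:,2],np.ones(len(q))];k=np.linalg.lstsq(A,q[:,0],rcond=None)[0];print('face x=aY+bZ+c',k,len(q))
a=(abs(Y)<.02)&(Z<-.02)&(Z>-.036)&(X>.04)&(X<.1185)
for k in np.arange(.04,.13,.015):
    c=a&(X>=k)&(X<k+.015)
    if c.sum()>3: print('dr',k.round(3),((Y[c].min()+Y[c].max())/2).round(4),np.percentile(Z[c],3).round(4))
save('w6c.png',cv2.resize(p[0:60,270:370],(800,480),interpolation=cv2.INTER_CUBIC))
```

```text
[ 0.53881266 -0.12499451  0.06607037] [3.14158131e+00 9.25892376e-05 1.49978864e+00] [ 0.13167614  0.1125655  -2.31337394]
[ 0.5388208  -0.12497887  0.06605614]
face x=aY+bZ+c [-0.00039048 -0.00226354  0.12348637] 1148
dr 0.04 -0.0006 -0.0286
dr 0.055 -0.0004 -0.0283
dr 0.07 -0.0004 -0.0281
dr 0.085 -0.0007 -0.028
dr 0.1 -0.0004 -0.0278
dr 0.115 -0.0004 -0.0265
```

View pics/w6c.png

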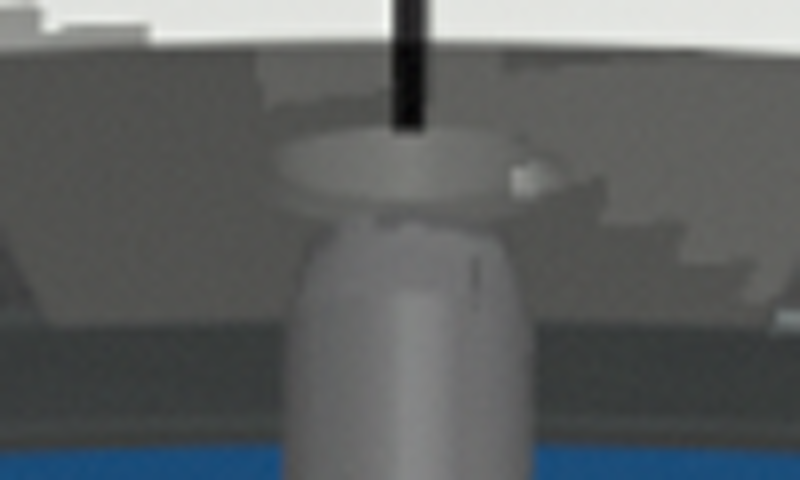

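The crop shows the hole ellipse centred at crop column 410 and the rod centred at column 410, so they are aligned laterally. The nose is ~0.7 mm low. I raise it 0.5 mm and feel in slowly.

Request:
{"name": "servo_tool", "arguments": {
  "series": "1 0 0 -0.05 0; 1 0.1 0 -0.05 0; 1 0.2 0 -0.05 0; 1 0.3 0 -0.05 0; 1 0.4 0 -0.05 0; 1 0.5 0 -0.05 0; 1 0.55 0 -0.05 0; 1 0.6 0 -0.05 0; 1 0.6 0 -0.05 0"
}}

```text
time: 9.75
tool_pos: [0.5393, -0.1189, 0.0666]
ee_rot: [-3.142, 0.0, 1.5]
wrist_force: [0.1, 0.1, -3.3]
width: 0.0233
```

Request:
{"name": "servo_tool", "arguments": {
  "series": "1 0.1 0 0 0; 1 0.2 0 0 0; 1 0.3 0 0 0; 1 0.3 0 0 0"
}}

```text
time: 10.08
tool_pos: [0.5395, -0.1158, 0.0666]
ee_rot: [3.142, -0.0, 1.5]
wrist_force: [-0.3, -0.9, -2.1]
width: 0.0234
```

Request:
{"name": "servo_tool", "arguments": {
  "series": "1 0.1 0 0 0; 1 0.2 0 0 0; 1 0.3 0 0 0; 1 0.4 0 0 0; 1 0.5 0 0 0; 1 0.5 0 0 0"
}}

```text
time: 10.58
tool_pos: [0.5398, -0.1108, 0.0665]
ee_rot: [-3.142, -0.0, 1.5]
wrist_force: [0.2, -0.7, -2.3]
width: 0.0235
```

Request:
{"name": "servo_tool", "arguments": {
  "series": "1 0.1 0 0 0; 1 0.2 0 0 0; 1 0.3 0 0 0; 1 0.4 0 0 0; 1 0.5 0 0 0; 1 0.6 0 0 0; 1 0.6 0 0 0"
}}

```text
time: 11.17
tool_pos: [0.5402, -0.1048, 0.0666]
ee_rot: [-3.142, -0.0, 1.5]
wrist_force: [0.2, 1.1, -2.9]
width: 0.0232
```

Request:
{"name": "servo_tool", "arguments": {
  "series": "1 0.1 0 0 0; 1 0.2 0 0 0; 1 0.3 0 0 0; 1 0.4 0 0 0; 1 0.5 0 0 0; 1 0.6 0 0 0; 1 0.6 0 0 0"
}}

```text
time: 11.75
tool_pos: [0.5407, -0.0988, 0.0666]
ee_rot: [3.142, -0.0, 1.5]
wrist_force: [-0.7, 0.4, -2.8]
width: 0.0236
```

Request:
{"name": "servo_tool", "arguments": {
  "series": "1 0.1 0 0 0; 1 0.2 0 0 0; 1 0.3 0 0 0; 1 0.3 0 0 0"
}}

```text
time: 12.08
tool_pos: [0.5409, -0.0959, 0.0665]
ee_rot: [3.142, -0.0, 1.5]
wrist_force: [0.2, 0.8, -2.6]
width: 0.0232
```

Request:
{"name": "servo_tool", "arguments": {
  "series": "1 0.1 0 0 0; 1 0.2 0 0 0; 1 0.3 0 0 0; 1 0.3 0 0 0"
}}

```text
time: 12.42
tool_pos: [0.5411, -0.0929, 0.0666]
ee_rot: [-3.142, -0.0, 1.5]
wrist_force: [-0.9, -0.0, -2.4]
width: 0.023
```

Request:
{"name": "servo_tool", "arguments": {
  "series": "1 0.1 0 0 0; 1 0.2 0 0 0; 1 0.3 0 0 0; 1 0.3 0 0 0"
}}

```text
time: 12.75
tool_pos: [0.5413, -0.0921, 0.0668]
ee_rot: [3.141, 0.004, 1.499]
wrist_force: [-0.8, -5.6, -1.9]
width: 0.0229
```

Request:
{"name": "servo_tool", "arguments": {
  "series": "1 0.1 0 0 0; 1 0.2 0 0 0; 1 0.3 0 0 0; 1 0.3 0 0 0"
}}

```text
time: 13.08
tool_pos: [0.5414, -0.0916, 0.0671]
ee_rot: [3.141, 0.009, 1.499]
wrist_force: [-1.1, -11.1, -1.4]
width: 0.0229
```

Request:
{"name": "servo_tool", "arguments": {
  "series": "1 0.1 0 0 0; 1 0.2 0 0 0; 1 0.3 0 0 0; 1 0.3 0 0 0"
}}

```text
time: 13.42
tool_pos: [0.5417, -0.0888, 0.0671]
ee_rot: [3.141, 0.009, 1.498]
wrist_force: [-0.7, -11.2, -2.2]
width: 0.023
```

Request:
{"name": "servo_tool", "arguments": {
  "series": "1 0.1 0 0 0; 1 0.2 0 0 0; 1 0.3 0 0 0; 1 0.4 0 0 0; 1 0.5 0 0 0; 1 0.6 0 0 0"
}}

```text
time: 13.92
tool_pos: [0.5421, -0.083, 0.0671]
ee_rot: [3.141, 0.009, 1.498]
wrist_force: [-1.3, -11.5, -1.2]
width: 0.0232
```

Request:
{"name": "servo_tool", "arguments": {
  "series": "1 0.1 0 0 0; 1 0.2 0 0 0; 1 0.3 0 0 0; 1 0.4 0 0 0; 1 0.5 0 0 0; 1 0.6 0 0 0; 1 0.7 0 0 0; 1 0.8 0 0 0"
}}

```text
time: 14.58
tool_pos: [0.5426, -0.075, 0.0671]
ee_rot: [3.141, 0.009, 1.498]
wrist_force: [-1.1, -11.4, -3.0]
width: 0.0233
```

Request:
{"name": "servo_tool", "arguments": {
  "series": "1 0.1 0 0 0; 1 0.2 0 0 0; 1 0.3 0 0 0; 1 0.4 0 0 0; 1 0.5 0 0 0; 1 0.6 0 0 0; 1 0.7 0 0 0; 1 0.8 0 0 0"
}}

```text
time: 15.25
tool_pos: [0.5432, -0.067, 0.067]
ee_rot: [3.141, 0.009, 1.498]
wrist_force: [-1.5, -11.4, -2.9]
width: 0.0234
```

Request:
{"name": "servo_tool", "arguments": {
  "series": "1 0.1 0 0 0; 1 0.2 0 0 0; 1 0.3 0 0 0; 1 0.4 0 0 0; 1 0.5 0 0 0; 1 0.6 0 0 0; 1 0.7 0 0 0; 1 0.8 0 0 0"
}}

```text
time: 15.92
tool_pos: [0.5437, -0.0589, 0.067]
ee_rot: [3.141, 0.009, 1.498]
wrist_force: [-1.5, -10.2, -1.5]
width: 0.0228
```

Request:
{"name": "servo_tool", "arguments": {
  "series": "1 0.1 0 0 0; 1 0.2 0 0 0; 1 0.3 0 0 0; 1 0.4 0 0 0; 1 0.5 0 0 0; 1 0.6 0 0 0"
}}

```text
time: 16.42
tool_pos: [0.5442, -0.0527, 0.067]
ee_rot: [3.141, 0.009, 1.498]
wrist_force: [-0.7, -10.4, -1.5]
width: 0.0234
```

Request:
{"name": "servo_tool", "arguments": {
  "series": "1 0.1 0 0 0; 1 0.2 0 0 0; 1 0.2 0 0 0"
}}

```text
time: 16.67
tool_pos: [0.5445, -0.0464, 0.0667]
ee_rot: [3.141, -0.0, 1.499]
wrist_force: [0.3, 1.4, -1.8]
width: 0.0235
```

The push dropped to zero, so the bush is out. Now I feel for the handle stop.

Request:
{"name": "servo_tool", "arguments": {
  "series": "1 0.1 0 0 0; 1 0.2 0 0 0; 1 0.3 0 0 0; 1 0.4 0 0 0; 1 0.5 0 0 0; 1 0.5 0 0 0"
}}

```text
time: 17.17
tool_pos: [0.5448, -0.0408, 0.0666]
ee_rot: [3.142, -0.0, 1.5]
wrist_force: [0.1, 0.2, -2.3]
width: 0.0231
```

Request:
{"name": "servo_tool", "arguments": {
  "series": "1 0.1 0 0 0; 1 0.2 0 0 0; 1 0.3 0 0 0; 1 0.3 0 0 0"
}}

```text
time: 17.5
tool_pos: [0.5449, -0.0391, 0.0665]
ee_rot: [-3.141, 0.002, 1.5]
wrist_force: [-0.5, -3.4, -3.4]
width: 0.0235
```

Request:
{"name": "servo_tool", "arguments": {
  "series": "1 0.1 0 0 0; 1 0.2 0 0 0; 1 0.27 0 0 0; 1 0.27 0 0 0; 1 0.27 0 0 0; 1 0.27 0 0 0; 1 0.27 0 0 0; 1 0.27 0 0 0; 1 0.27 0 0 0; 1 0.27 0 0 0; 1 0.27 0 0 0; 1 0.27 0 0 0"
}}

```text
time: 18.5
tool_pos: [0.5449, -0.0391, 0.0665]
ee_rot: [-3.141, 0.007, 1.499]
wrist_force: [-1.1, -9.7, -2.7]
width: 0.0233
```

Run:
```python
from h import *
o=robot.get_obs();print(o['wrist_force'],o['tool_pos'])
p,d,W,o=wsnap('w7')
sc,_=snapshot('scene')
save('w7c.png',np.hstack([cv2.resize(p[0:140,240:400],(400,350),interpolation=cv2.INTER_CUBIC),cv2.resize(sc[165:235,300:380],(400,350),interpolation=cv2.INTER_CUBIC)]))
```

```text
[-1.05972001 -9.73658572 -2.6949862 ] [ 0.54488464 -0.03906959  0.06654745]
```

View pics/w7c.png

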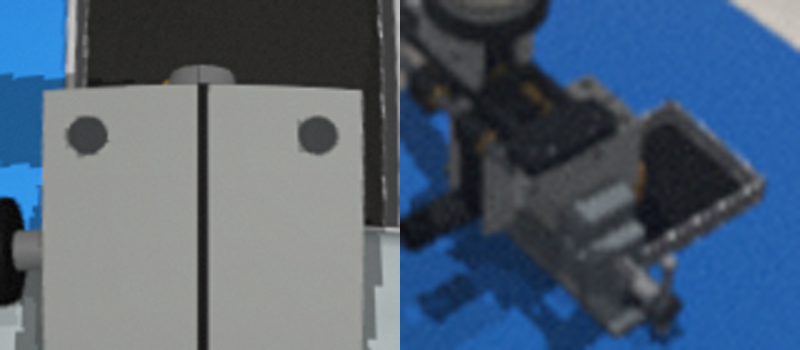

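The nose shows out of the +x end and there is brass in the tray beside the block. The handle rested at 9.7 N for about 0.7 s. I withdraw straight back.

Request:
{"name": "servo_tool", "arguments": {
  "series": "1 -0.2 0 0 0; 1 -0.4 0 0 0; 1 -0.7 0 0 0; 1 -1 0 0 0; 1 -1.4 0 0 0; 1 -1.8 0 0 0; 1 -2.2 0 0 0; 1 -2.6 0 0 0; 1 -3 0 0 0; 1 -3.5 0 0 0; 1 -4 0 0 0; 1 -4 0 0 0"
}}

```text
time: 19.6
tool_pos: [0.5423, -0.0765, 0.0666]
ee_rot: [3.142, 0.001, 1.499]
wrist_force: [-0.8, 0.2, -2.3]
width: 0.0229
```

Request:
{"name": "servo_tool", "arguments": {
  "series": "1 -0.3 0 0 0; 1 -0.7 0 0 0; 1 -1.2 0 0 0; 1 -1.7 0 0 0; 1 -2.2 0 0 0; 1 -2.7 0 0 0; 1 -3.2 0 0 0; 1 -3.7 0 0 0; 1 -4.2 0 0 0; 1 -4.7 0 0 0; 1 -5.2 0 0 0; 1 -5.7 0 0 0; 1 -6.2 0 0 0; 1 -6.7 0 0 0; 1 -7 0 0 0; 1 -7 0 0 0; 1 -7 0 0 0"
}}

```text
time: 21.02
tool_pos: [0.5373, -0.1454, 0.0665]
ee_rot: [-3.141, -0.0, 1.499]
wrist_force: [-0.0, 0.9, -2.4]
width: 0.0234
```

Run:
```python
from h import *
o=robot.get_obs();print(o['tool_pos'],o['ee_rot'],o['wrist_force'])
p,d,W,o=wsnap('w8')
R=Ro.from_euler('xyz',o['ee_rot']).as_matrix();T=(W-o['tool_pos'])@R
X=T[...,0];Y=T[...,1];Z=T[...,2]
a=(abs(Y)<.02)&(Z<-.01)&(Z>-.036)&(X>.0)&(X<.14)
for k in np.arange(.0,.13,.01):
    c=a&(X>=k)&(X<k+.01)
    if c.sum()>3: print('dr',k.round(3),((Y[c].min()+Y[c].max())/2).round(4),(Y[c].max()-Y[c].min()).round(4),np.percentile(Z[c],3).round(4))
print('nose',X[a].max())
sc,ds=snapshot('scene');W=world('scene',ds)
p=sc.astype(int);b=(p[...,0]-p[...,2]>45)&(abs(W[...,0]-.555)<.07)&(W[...,1]>.04)&(W[...,1]<.2)
print('brass',b.sum(),np.nanmedian(W[b],axis=0) if b.any() else None)
save('sc8.png',cv2.resize(sc[160:300,200:400],(800,560),interpolation=cv2.INTER_CUBIC))
```

```text
[ 0.53732651 -0.14535728  0.06652807] [-3.14149258e+00 -1.44165522e-04  1.49947943e+00] [-1.36862602e-03  8.72747050e-01 -2.39877896e+00]
dr 0.0 -0.0 0.04 -0.0345
dr 0.01 -0.001 0.0235 -0.0329
dr 0.02 -0.0006 0.0236 -0.0325
dr 0.03 -0.0009 0.0238 -0.0324
dr 0.04 -0.0006 0.0156 -0.0286
dr 0.05 -0.001 0.016 -0.0284
dr 0.06 -0.0007 0.0164 -0.0282
dr 0.07 -0.0004 0.0159 -0.0282
dr 0.08 -0.0007 0.0153 -0.028
dr 0.09 -0.0007 0.0153 -0.0278
dr 0.1 -0.0004 0.0159 -0.0276
dr 0.11 -0.0002 0.0155 -0.0274
nose 0.11971915766834393
brass 3 [0.56122524 0.09600576 0.02519194]
```

View pics/sc8.png

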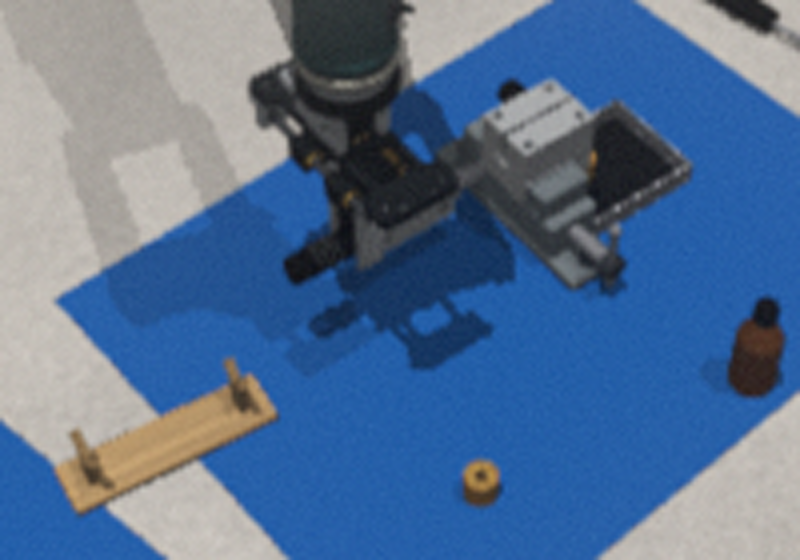

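The drift has not slipped (nose still at 119.7 mm). The bush's brass is visible inside the tray, and the spare bush, bottle and screwdriver are undisturbed. I carry the drift back above the rest.

Request:
{"name": "servo_tool", "arguments": {
  "series": "1 -0.5 0 -1 0; 1 -1.5 0.1 -3 0.01; 1 -3 0.2 -5 0.02; 1 -5 0.4 -6.5 0.03; 1 -7.5 0.7 -7 0.04; 1 -10 0.95 -7 0.05; 1 -12.5 1.2 -7 0.06; 1 -15 1.45 -7 0.07; 1 -17 1.7 -7 0.08; 1 -19 1.9 -7 0.09; 1 -20.4 2.1 -7 0.0925; 1 -21.1 2.15 -7 0.0925; 1 -21.1 2.15 -7 0.0925; 1 -21.1 2.15 -7 0.0925; 1 -21.1 2.15 -7 0.0925; 1 -21.1 2.15 -7 0.0925; 1 -21.1 2.15 -7 0.0925"
}}

```text
time: 22.53
tool_pos: [0.5441, -0.3562, 0.1368]
ee_rot: [3.141, -0.0, 1.409]
wrist_force: [0.6, -1.0, -2.3]
width: 0.0232
```

Request:
{"name": "servo_tool", "arguments": {
  "series": "1 -0.05 -0.03 1 0.002; 1 -0.1 -0.03 3 0.002; 1 -0.1 -0.03 5 0.002; 1 -0.1 -0.03 6.5 0.002; 1 -0.1 -0.03 7.8 0.002; 1 -0.1 -0.03 8.5 0.002; 1 -0.1 -0.03 8.8 0.002; 1 -0.1 -0.03 8.8 0.002; 1 -0.1 -0.03 8.8 0.002; 1 -0.1 -0.03 8.8 0.002"
}}

```text
time: 23.37
tool_pos: [0.5442, -0.3588, 0.0501]
ee_rot: [3.139, 0.001, 1.405]
wrist_force: [0.6, -0.2, -1.3]
width: 0.0232
```

Request:
{"name": "servo_tool", "arguments": {
  "series": "1 0.05 0 0.2 0; 1 0.1 0 0.5 0; 1 0.1 0 0.8 0; 1 0.1 0 1 0; 1 0.1 0 1.2 0; 1 0.1 0 1.2 0; 1 0.1 0 1.2 0; 1 0.1 0 1.2 0"
}}

```text
time: 24.03
tool_pos: [0.5436, -0.3573, 0.0366]
ee_rot: [3.142, 0.0, 1.405]
wrist_force: [-0.2, -1.1, -2.1]
width: 0.0231
```

Request:
{"name": "servo_tool", "arguments": {
  "series": "1 0 0 0.1 0; 1 0 0 0.2 0; 1 0 0 0.3 0; 1 0 0 0.4 0; 1 0 0 0.45 0; 1 0 0 0.5 0; 1 0 0 0.5 0; 1 0 0 0.5 0"
}}

```text
time: 24.7
tool_pos: [0.5436, -0.3572, 0.0317]
ee_rot: [3.141, 0.0, 1.405]
wrist_force: [0.2, 0.2, -2.6]
width: 0.0228
```

Request:
{"name": "servo_tool", "arguments": {
  "series": "1 0 0 0.05 0; 1 0 0 0.1 0; 1 0 0 0.1 0; 1 0 0 0.1 0; 1 0 0 0.1 0"
}}

```text
time: 25.12
tool_pos: [0.5437, -0.3573, 0.0308]
ee_rot: [3.141, 0.0, 1.405]
wrist_force: [-0.5, -1.0, -1.3]
width: 0.0231
```

Request:
{"name": "servo_tool", "arguments": {
  "series": "1 0 0 0.03 0; 0.4 0 0 0.03 0; 0.4 0 0 0.03 0; 0.4 0 0 0.03 0; 0.4 0 0 0.03 0; 0 0 0 0.03 0; 0 0 0 0.03 0; -0.3 0 0 0.03 0; -0.3 0 0 0.03 0; -0.5 0 0 0.03 0; -0.5 0 0 0.03 0; -0.5 0 0 0.03 0; -0.5 0 0 0.03 0; -0.5 0 0 0.03 0"
}}

```text
time: 26.28
tool_pos: [0.5436, -0.3572, 0.0303]
ee_rot: [3.142, 0.0, 1.405]
wrist_force: [-0.6, 0.9, 0.8]
width: 0.0704
```

Request:
{"name": "servo_tool", "arguments": {
  "series": "-0.5 0 0 -0.5 0; -0.5 0 0 -1.5 0; -0.5 0 0 -3 0; -0.5 0 0 -5 0; -0.5 0 0 -7.5 0; -0.5 0 0 -10 0; -0.5 0 0 -12.5 0; -0.5 0 0 -15 0; -0.5 0 0 -17 0; -0.5 0 0 -17.5 0; -0.5 0 0 -17.5 0; -0.5 0 0 -17.5 0"
}}

```text
time: 27.28
tool_pos: [0.5434, -0.3571, 0.2049]
ee_rot: [-3.141, -0.0, 1.405]
wrist_force: [-0.3, -0.5, -0.3]
width: 0.0704
```

Run:
```python
from h import *
p,d,W,o=wsnap('w9')
R=Ro.from_euler('xyz',o['ee_rot']).as_matrix();T=(W-o['tool_pos'])@R
X=T[...,0];Y=T[...,1];z=W[...,2];print(o['tool_pos'],o['wrist_force'],o['width'])
a=(abs(Y)<.022)&(z>.045)&(z<.075)&(X>-.1)&(X<.15)
for k in np.arange(-.09,.14,.01):
    c=a&(X>=k)&(X<k+.01)
    if c.sum()>5: print(k.round(3),((Y[c].min()+Y[c].max())/2).round(4),(Y[c].max()-Y[c].min()).round(4),np.percentile(z[c],95).round(4))
print(X[a].min(),X[a].max())
sc,ds=snapshot('scene')
save('fin.png',np.hstack([cv2.resize(p[40:280,220:420],(360,432),interpolation=cv2.INTER_CUBIC),cv2.resize(sc[160:300,200:400],(440,308)).copy().repeat(1,0) if 0 else np.pad(cv2.resize(sc[160:300,200:400],(440,308),interpolation=cv2.INTER_CUBIC),((0,124),(0,0),(0,0)))]))
```

```text
[ 0.54341745 -0.35707029  0.20494876] [-0.30814427 -0.48363267 -0.28419321] 0.07043109778351724
-0.07 -0.0003 0.0229 0.0632
-0.06 0.0009 0.0252 0.0638
-0.05 -0.0009 0.0357 0.0632
-0.04 -0.001 0.0237 0.0642
-0.03 -0.001 0.0235 0.0637
-0.02 -0.001 0.0233 0.0633
-0.01 -0.001 0.0231 0.0636
-0.0 -0.001 0.0229 0.0635
0.01 -0.0004 0.0241 0.0635
0.02 -0.0004 0.024 0.0634
0.03 -0.0004 0.0238 0.0629
0.04 -0.0004 0.015 0.0598
0.05 -0.0004 0.015 0.0594
0.06 -0.0004 0.0149 0.0595
0.07 -0.0005 0.03 0.0593
0.08 -0.0005 0.03 0.0594
0.09 -0.0005 0.0148 0.0594
0.1 -0.0005 0.0148 0.0595
0.11 -0.0005 0.0149 0.0591
-0.06263930078123119 0.11942418975063625
```

View pics/fin.png

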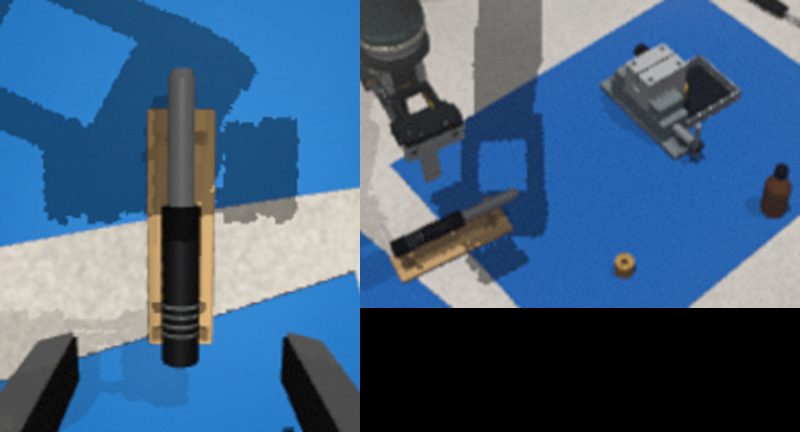

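The drift lies level in both notches, with handle and rod tops at the same heights as before. The bush is in the tray, nothing else has moved, and the robot is clear. I hand the job in.

```bash
python3 -c "
from bench import robot;print(robot.close_job(), robot.get_obs()['time'])"
```

```text
the job is handed in; nothing more can be done
the job is handed in; nothing more can be done
```

The worn bush is out and in the tray, and the drift is back in both notches of its rest. I handed the job in at about 27.5 s.

- **Push:** The nose went into the hole without noticeable contact. The bush moved at a steady 11 N or so, then the push dropped to zero as it left the block. The handle front came up against the block at the position the camera had predicted and rested there for about 0.7 s, at 9.7 N when read at the end.
- **Last checks:** After the release the drift lies level, with tops and position along the rest within about 1 mm of where it started. It did not slip in the grip.
- **Other items:** The spare bush, bottle and screwdriver looked undisturbed in the camera view. The screwdriver shows only at the edge of that picture. I did not remeasure them.
- **Bush in the tray:** I could see only a small patch of brass, a few pixels, inside the tray beside the block. The drop to zero push agrees with that.
- **Disagreements:** Wrist camera calibration varied by about 1 mm between calls, and an early reading put the bore about 4 mm low. I aligned instead on the hole itself in a close view and on the rest height. The grip is fixed at 30 N, not the 80 N suggested, but it held.

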